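Clear spent culture vessels into the waste bin

ROBOT

A 6-joint arm with a two-finger parallel gripper is mounted at the origin on a cart in front of the work surface, level with it; the furniture and walls round the work are solid. World frame = base frame: x ahead of the robot, y to its left, z up, the work surface at z = 0. Lengths are in m, angles in rad, forces in N, time in s.
With the tool pointing down it reaches from about 0.35 to 0.975 m from the base axis. Payload 4.9 kg.
Tool frame: the origin (TCP) lies midway between the tips of the shut fingers; the grasp point (between the pads) lies 19 mm behind it; z points along the fingers, y is the line along which they close (so a half turn about z gives the same grasp; the last joint's range is limited). The gripper opens to 85 mm and grips with 20 to 120 N. Pads are 22 mm wide; open, the fingers measure 114 mm over their backs; the gripper's body (76 mm by 85 mm) begins 54 mm behind the grasp point. The pads swing forward as they close: fully open they stand 13 mm farther back than shut.
Start: joints at [1.204, 0.053, 1.613, -0, 1.476, -0.119], TCP at [0.153, 0.606, 0.231] pointing down, gripper open.
Joint ranges: [-3.01, 3.01], [-1.01, 2.22], [0.06, 2.58], [-1.02, 4.17], [0.09, 2.62], [-3.14, 3.14]. Speed limits (rad/s): [2.57, 2.57, 3.14, 3.14, 3.14, 3.14].

INTERFACE

Orientations are given as a rotation vector (axis times angle).
In Python, from station import telemetry, optics, ctrl gives the robot as it stands.
- The arm moves only by the shell command python3 -m pendant 'ROWS' [FORCE]. ROWS is JSON, one flat list of numbers, 7 for each row, row after row: the turn, a rotation vector about the tool's x, y, z as a fraction of full scale, then the shift along the tool's x, y, z as a fraction of full scale, then the opening, from 0 (shut) to 1 (fully open). In form: [ax, ay, az, tx, ty, tz, fingers, ax, ay, az, tx, ty, tz, fingers, ...]. A call has 1 to 12 rows; each row is the pose to reach, as a shift and turn from the pose commanded when the call began, along the tool's axes at that moment; what a row does not reach only later rows make up. Full scale, the value 1, is 300 mm for a shift and 30 degrees for a turn. A row lasts 1/8 s, in which the tool goes at most 62.5 mm and 10.7 degrees, less where a joint would pass 70% of its speed; a pose out of reach is approached as far as the arm can. A call with a number of a shift or a turn outside -1 to 1 is refused whole. A call with a gripper value outside its range is refused whole. The fingers move at their own pace and stop on an object; FORCE is the grip in N (left out, the last holds). Time passes only in rows, so rows that repeat a pose let the fingers close. It gives the time, the measured TCP pose, the force, the opening and the grip force at its end, in the units of the state.
- telemetry.get_obs(): the state, without advancing time (a new reading comes with each control period).
- optics.get_image(name): name is "side" or "top" or "wrist"; returns a dict with "image" (480x640x3 uint8, red, green, blue), "depth" (480x640 float32, m along the optical axis (not along the pixel's ray), 0 where there is no reading), "fx", "fy", "cx", "cy" (pixels), "rvec" (rotation vector, rad) and "tvec" (3), from world to camera coordinates, as OpenCV has them. Camera axes: x right, y down, z forward; pixel columns grow to the right and rows downward; lengths in m; the calibration is good to about 2 mm. A picture is of the moment at which its call begins.
- ctrl.finish_job(): hands the job in; it is judged then, once.
The state is a dict: "t": time; "q": joint angles; "dq": joint speeds; "effort": joint torques, N m; "tool_pos": TCP position; "tool_rot": TCP orientation; "contact_force": force on the tool from outside, world axes, zero at the start; "wrist_torque": the same for the moment, N m; "opening": finger opening in m; "grip_force": force on a finger pad.
Only numpy, scipy, OpenCV 4.12 (cv2) and the standard library are available. Lean on these libraries where they do the work, as an engineer would, in place of code of your own. Each camera call takes 0.05 s, during which the arm holds its last target. There are 200 camera calls.

TASK

Clear the spent cultures off the bench: lift the loose red lid off the yellow waste bin and set it right way up and flat on a clear patch of bench, then put the pink flask, the pink dish and the small orange dish into the bin, leaving the lid off. The 96-well plate (the pink dish lies on it), the white reagent bottle, the brown dye bottle, the black objective case and the bin itself are to stay upright where they stand.

Things in the scene. Friction and masses are not known exactly. Their poses are not given: they have to be found in the camera images.
- bin: Yellow plastic waste bin, round, open-topped, loose (0.9 kg): 120 mm high, 144 mm outside (150 mm at the rim bead), bore 136 mm, floor 5 mm thick. Origin: centre of its underside, z up. It may stand at the robot's left, in the middle or at the right. Between x = 0.40 and 0.78 m, y = -0.40 and 0.40 m nothing stands but the listed things and, in the far left corner (x over 0.68, y over 0.25 m), a centrifuge.
- lid: Loose red lid (about 0.15 kg) that starts on the bin: a lip 128 mm across and 8 mm deep hangs inside the bore, above it a flange 152 mm across and 6 mm thick rests on the rim, and on top stands a black knob. Origin: centre of the lip's underside (112 mm above the bin's origin at the start, 0 when it lies flat on the bench); z up through the knob. Overall 42 mm high.
- knob (a point): Centre of the lid's black knob, 31 mm above the lid's origin. The knob is a cylinder 30 mm across, reaching from 11 mm below to 11 mm above this point; the flange's top is 17 mm below it.
- flask: Spent culture flask lying flat on the bench at the far left or far right, any yaw: clear body with pink contents, purple cap, 52 (x) x 98 (y) x 24 (z) mm, about 0.04 kg. Origin: centre of its underside; z up, y along its length, cap at the -y end. The body's sides are 52 mm apart along x, parallel from about y = 0 to 45 mm: grip it across there, at about y = 15 mm.
- pink_dish: Spent pink lidded culture dish, round, 60 mm across to look at, 56 mm across where the fingers meet it, 16 mm high (solid to 14 mm). Origin: centre of its underside. About 0.03 kg. Lies on top of the 96-well plate, 19 mm above the bench.
- orange_dish: Small spent orange lidded culture dish, round, 32 mm across below and 35 mm at the lid, 11 mm high. Origin: centre of its underside. About 0.02 kg. Lies on the bench in a row between the objective case and the dye bottle, 17 to 25 mm from each, the row pointing any way: a finger hardly fits between them, so grip it across the row.
- well_plate: 96-well plate with clear lid, with orange wells; keep it in place. 85 (x) x 128 (y) x 19 (z) mm, loose, 0.12 kg. Origin: centre of its underside; the top is flat, 19 mm up, 80 x 122 mm.
- reagent_bottle: White reagent bottle with blue cap, standing, 56 mm across, 99 mm high, loose (0.2 kg); keep it in place. Origin: centre of its underside.
- dye_bottle: Brown dye bottle with white cap, standing, 30 mm across, 66 mm high, loose and light (0.07 kg); keep it in place. Origin: centre of its underside.
- objective_case: Black cylindrical objective case, standing, 35 mm across, 60 mm high, loose (0.09 kg); keep it in place. Origin: centre of its underside.

How it is judged:
By the outcome, as a careful person would: the job done as asked, in the order asked, and still so for the second after the job is handed in, with the robot touching nothing.
It also fails if it takes over 69 s, if anything falls off the work surface, if the arm or the gripper's body presses on something with over 40 N, if the wrist force passes 120 N, or if a joint passes its speed limit or range.

## Working session

There is one attempt and no reset: what is moved stays moved. The work goes in short steps, Python scripts to look and compute and a shell command to move; the robot and the scene stay as the last step left them, time stands still between calls to the robot, and variables do not carry over. Pictures are saved under pics/ and viewed, at most 13 in all, crops included, and the job is handed in when it is done.

```bash
ls; mkdir -p pics
cat > h.py <<'E'
import numpy as np,cv2
from scipy.spatial.transform import Rotation as R
from station import telemetry, optics, ctrl
def grab(n,tag):
    d=optics.get_image(n); cv2.imwrite(f'pics/{tag}.png',d['image'][:,:,::-1]); np.savez(f'pics/{tag}.npz',**d); return d
def load(tag): return dict(np.load(f'pics/{tag}.npz'))
def cloud(d):
    v,u=np.mgrid[:480,:640]; z=d['depth']
    c=np.stack([(u-d['cx'])/d['fx']*z,(v-d['cy'])/d['fy']*z,z],-1)
    M=R.from_rotvec(np.ravel(d['rvec'])).as_matrix()
    return (c-np.ravel(d['tvec']))@M
def ray(d,u,v,h):
    M=R.from_rotvec(np.ravel(d['rvec'])).as_matrix(); t=np.ravel(d['tvec'])
    o=-M.T@t; r=M.T@np.array([(u-d['cx'])/d['fx'],(v-d['cy'])/d['fy'],1.])
    return o+r*(h-o[2])/r[2]
def go(p,yaw=None):
    "row values to bring TCP to p, tool y axis along yaw (mod pi), pointing down"
    o=telemetry.get_obs(); A=R.from_rotvec(o['tool_rot']); p=np.array(p)
    s=A.inv().apply(p-o['tool_pos'])/.3
    M=A.as_matrix(); y0=np.arctan2(M[1,1],M[0,1])
    if yaw is None: yaw=y0
    c=[]
    for k in(0,1,-1):
        y=y0+(yaw-y0+np.pi/2)%np.pi-np.pi/2+k*np.pi
        Y=np.array([np.cos(y),np.sin(y),0]);Z=np.array([0,0,-1.]);X=np.cross(Y,Z)
        B=R.from_matrix(np.stack([X,Y,Z],1)); c.append(np.degrees((A.inv()*B).as_rotvec())/30)
    print('shift',s.round(3),'turn',[x.round(3) for x in c][0],'tool',np.round(o['tool_pos'],4),'yaw',round(np.degrees(y0),1),'q6',o['q'][5].round(2) if hasattr(o['q'],'__len__') else '', 't',o['t'])
    return s
E
python3 - <<'E'
from h import *
a=grab('top','top0');grab('side','side0')
for n in('top0',):
    d=load(n);print(d['tvec'],d['rvec'])
go([.5,0,.3],0)
E
```

```text
pics
[0.03669133 0.54996761 1.17992444] [ 2.16313648 -2.19694493  0.04535864]
shift [-1.616 -1.673 -0.23 ] turn [-3.000e-03  2.000e-03  2.527e+00] tool [0.1531 0.6054 0.2302] yaw 75.8 q6 -0.12 t 0.1
```

View pics/top0.png

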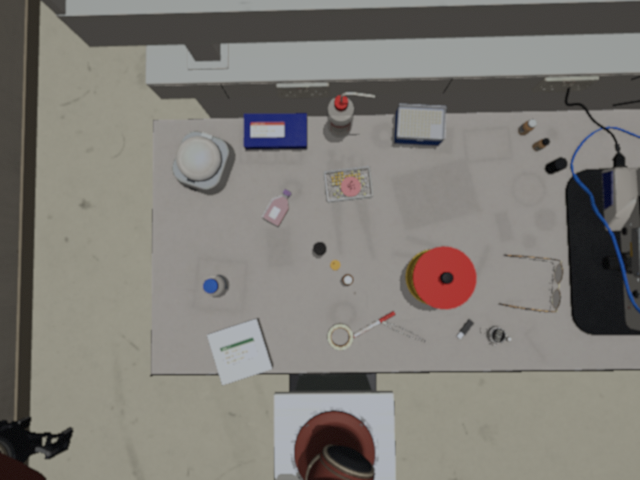

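View pics/side0.png

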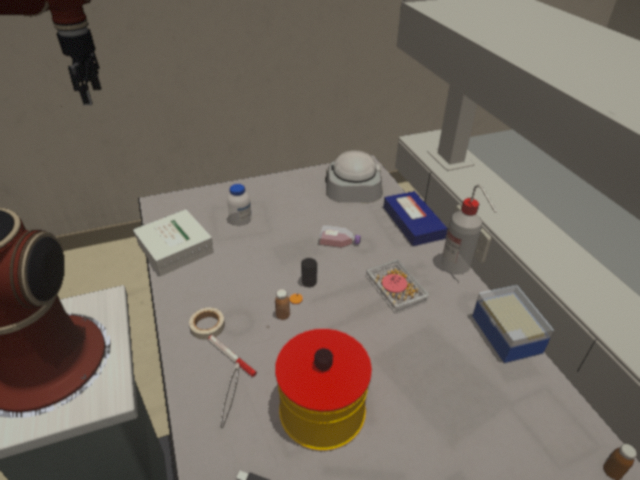

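The top view shows the knob at (446,278), orange dish (335,265) between the case (319,249) and dye bottle (347,280), the flask (277,208) with its cap up at (287,194), the pink dish (350,186) and the reagent bottle (213,286). The side view agrees: the bin is at right with its lid on.

Run:
```python
from h import *
d=load('top0');P=cloud(d);im=d['image'].astype(int)
hsv=cv2.cvtColor(d['image'],cv2.COLOR_RGB2HSV)
def blob(n,u,v,r,f,h):
    m=np.zeros((480,640),bool); m[v-r:v+r+1,u-r:u+r+1]=f[v-r:v+r+1,u-r:u+r+1]
    k,l,s,c=cv2.connectedComponentsWithStats(m.astype(np.uint8)); i=1+np.argmax(s[1:,4]); m=l==i
    uv=c[i]; print(n,uv.round(1),s[i],'ray',ray(d,*uv,h).round(4),'cloud med',np.median(P[m],0).round(4)); return m
H,S,V=[hsv[...,i].astype(int) for i in range(3)]
blob('knob',446,278,12,V<70,.154)
blob('lid',442,278,40,((H<6)|(H>174))&(S>180),.126)
z=P[...,2]
blob('case',319,249,13,V<70,.06)
blob('orange',335,265,9,(H>8)&(H<25)&(S>150),.011)
blob('dyecap',347,280,10,(z>.05)&(z<.08),.066)
m=blob('flask',277,208,25,(z>.012)&(z<.05),.024)
q=P[m][:,:2].astype(np.float32);print('flaskrect',cv2.minAreaRect(q))
print('cap',ray(d,287,194,.012),'tail',ray(d,270,221,.02))
blob('pink',350,186,14,((H>165)|(H<6))&(S>90),.035)
m=blob('plate',348,185,32,(z>.01)&(z<.06),.019)
print(cv2.minAreaRect(P[m][:,:2].astype(np.float32)))
blob('reagent',213,286,20,z>.06,.099)
im2=cv2.resize(d['image'][165:300,255:390],None,fx=4.4,fy=4.4,interpolation=cv2.INTER_CUBIC);cv2.imwrite('pics/crop0.png',im2[:,:,::-1])
b=ray(d,446,278,.154)
go([b[0],b[1],.3],np.pi/2)
```

```text
knob [446.1 277.5] [440 273  13  10 105] ray [ 0.4523 -0.2667  0.154 ] cloud med [ 0.4513 -0.2668  0.1532]
lid [440.6 279.3] [438 272   9  14  44] ray [ 0.4477 -0.2606  0.126 ] cloud med [ 0.446  -0.2598  0.1251]
case [319.2 248.5] [313 243  13  12 122] ray [0.5292 0.0303 0.06  ] cloud med [0.5281 0.0307 0.0594]Traceback (most recent call last):
  File "<stdin>", line 13, in <module>
  File "<stdin>", line 6, in blob
    return _wrapfunc(a, 'argmax', axis=axis, out=out, **kwds)
    return bound(*args, **kwds)
ValueError: attempt to get argmax of an empty sequence
```

Run:
```python
from h import *
d=load('top0');P=cloud(d);im=d['image'].astype(int)
r,g,b=im[...,0],im[...,1],im[...,2]
def blob(n,u,v,r,f,h):
    m=np.zeros((480,640),bool); m[v-r:v+r+1,u-r:u+r+1]=f[v-r:v+r+1,u-r:u+r+1]
    k,l,s,c=cv2.connectedComponentsWithStats(m.astype(np.uint8))
    if k<2: print(n,'none');return m
    i=1+np.argmax(s[1:,4]); m=l==i
    uv=c[i]; print(n,uv.round(1),s[i],'ray',ray(d,*uv,h).round(4),'cloud med',np.median(P[m],0).round(4)); return m
z=P[...,2]
blob('lid',442,278,45,(r-g>80)|(z>.115),.126)
blob('orange',335,265,9,(r-b>50),.011)
blob('dyecap',347,280,10,(z>.05)&(z<.08),.066)
m=blob('flask',277,208,25,(z>.012)&(z<.05),.024)
print('flaskrect',cv2.minAreaRect(P[m][:,:2].astype(np.float32)))
print('cap',ray(d,287,194,.012),'tail',ray(d,270,221,.02))
blob('pink',350,186,14,(r-g>50)&(b-g>0),.035)
m=blob('plate',348,185,32,(z>.01)&(z<.06),.019)
print(cv2.minAreaRect(P[m][:,:2].astype(np.float32)))
blob('reagent',213,286,20,z>.06,.099)
im2=cv2.resize(d['image'][165:300,255:390],None,fx=4.4,fy=4.4,interpolation=cv2.INTER_CUBIC);cv2.imwrite('pics/crop0.png',im2[:,:,::-1])
go([.452,-.2667,.3],np.pi/2)
```

```text
lid [444.5 277.8] [ 413  247   64   63 3172] ray [ 0.4512 -0.2702  0.126 ] cloud med [ 0.4514 -0.2686  0.1253]
orange [334.8 264.6] [330 260  10  10  80] ray [ 0.4878 -0.0095  0.011 ] cloud med [ 0.4869 -0.01    0.0043]
dyecap [347.6 279.6] [343 275  10  10  72] ray [ 0.4486 -0.0408  0.066 ] cloud med [ 0.4478 -0.0415  0.0636]
flask [277.1 208.6] [262 189  29  38 572] ray [0.6389 0.1419 0.024 ] cloud med [0.6378 0.142  0.0231]
flaskrect ((0.6467544436454773, 0.1378745138645172), (0.05224817991256714, 0.09796254336833954), 58.2337646484375)
cap [0.67965212 0.11608004 0.012     ] tail [0.60644519 0.16153937 0.02      ]
pink [356.3 183.1] [353 179   6  10  12] ray [ 0.7014 -0.0696  0.035 ] cloud med [ 0.704  -0.0719  0.0221]
plate [348.7 184.5] [324 166  50  36 772] ray [ 0.7011 -0.0502  0.019 ] cloud med [ 0.7013 -0.0511  0.0183]
((0.7039551138877869, -0.04932805150747299), (0.08395437896251678, 0.1256173849105835), 5.497805595397949)
reagent [213.5 285.5] [203 275  22  22 385] ray [0.4396 0.2926 0.099 ] cloud med [0.4396 0.2947 0.0878]
shift [-1.679 -2.574 -0.228] turn [-0.003 -0.001 -0.473] tool [0.1531 0.6054 0.2302] yaw 75.8 q6 -0.12 t 0.1
```

View pics/crop0.png

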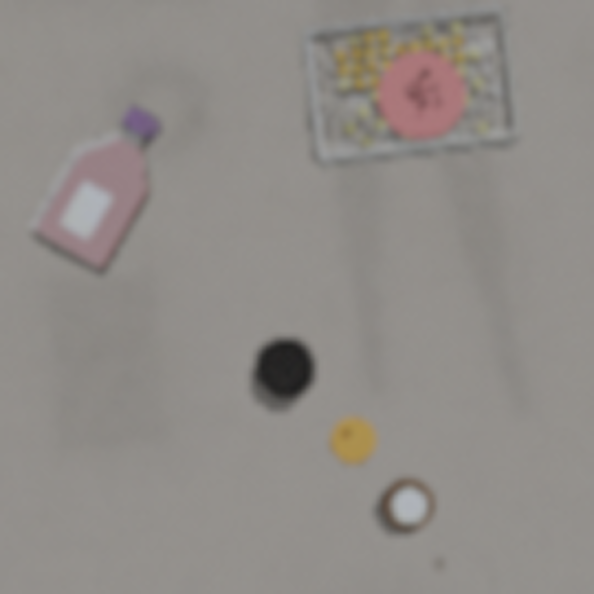

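The crop shows the pink dish at crop (422,95), i.e. pixel (351,186.6), on the right half of the plate. The flask's cap points up and right, and the orange dish sits mid-row. The bench right behind the bin is clear, so the lid goes at about (0.66,-0.27).

```bash
python3 -m pendant '[0,0,1,-0.965,-0.46,-0.2,1, 0,0,1,-0.965,-0.46,-0.2,1, 0,0,1,-0.965,-0.46,-0.2,1, 0,0,1,-0.965,-0.46,-0.2,1, 0,0,1,-0.965,-0.46,-0.2,1, 0,0,1,-0.965,-0.46,-0.2,1]' 40
python3 - <<'E'
from h import *
d=load('top0');print('pink',ray(d,350.9,186.6,.035))
go([.45,.13,.28],0)
E
```

```text
t: 0.85
tool_pos: [0.4025, 0.399, 0.2919]
tool_rot: [1.188, 2.907, 0.001]
contact_force: [-0.6, 0.4, -0.5]
opening: 0.0854
grip_force: 0.0
pink [ 0.692344   -0.05513816  0.035     ]
shift [-0.741 -0.529  0.04 ] turn [0.002 0.    1.518] tool [0.4025 0.399  0.2919] yaw 45.5 q6 -0.14 t 0.85
```

```bash
python3 -m pendant '[0,0,1,-0.741,-0.529,0,1, 0,0,1,-0.741,-0.529,0,1, 0,0,1,-0.741,-0.529,0,1, 0,0,1,-0.741,-0.529,0,1, 0,0,1,-0.741,-0.529,0,1, 0,0,1,-0.741,-0.529,0,1]'
python3 - <<'E'
from h import *
go([.45,-.14,.28],0)
E
```

```text
t: 1.6
tool_pos: [0.4486, 0.1317, 0.2907]
tool_rot: [-1.897, -2.503, 0.001]
contact_force: [1.0, 0.6, 0.1]
opening: 0.0852
grip_force: 0.0
shift [-0.873 -0.24   0.035] turn [-0.002 -0.001  0.523] tool [0.4486 0.1317 0.2907] yaw 15.7 q6 -0.15 t 1.6
```

```bash
python3 -m pendant '[0,0,0.523,-0.873,-0.24,0.035,1, 0,0,0.523,-0.873,-0.24,0.035,1, 0,0,0.523,-0.873,-0.24,0.035,1, 0,0,0.523,-0.873,-0.24,0.035,1, 0,0,0.523,-0.873,-0.24,0.035,1, 0,0,0.523,-0.873,-0.24,0.035,1]'
python3 - <<'E'
from h import *
d=grab('wrist','w1');P=cloud(d);z=P[...,2]
m=(z>.145)&(z<.165)&(np.hypot(P[...,0]-.4515,P[...,1]+.268)<.03)
if m.sum(): 
    q=P[m];c,rad=cv2.minEnclosingCircle(q[:,:2].astype(np.float32));print('knob',q.mean(0),c,rad,q[:,2].min())
g=go([.4515,-.2675,.129],0)
E
```

```text
t: 2.35
tool_pos: [0.451, -0.139, 0.2801]
tool_rot: [-2.219, -2.221, -0.0]
contact_force: [-0.9, -0.1, 0.0]
opening: 0.0856
grip_force: 0.0
knob [ 0.4532201  -0.26812806  0.15341841] (0.45315322279930115, -0.27088961005210876) 0.015176203101873398 0.14508239716881058
shift [-0.432  0.001  0.504] turn [-0.002 -0.003  0.005] tool [ 0.4511 -0.1382  0.2803] yaw 0.1 q6 -0.46 t 2.4
```

View pics/w1.png

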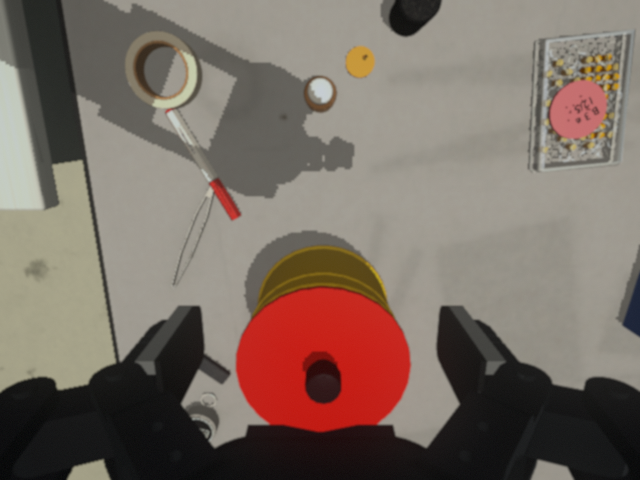

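The wrist view shows the knob at (323,380), centred between the fingers, with the pink dish at (578,108), orange dish (360,62) and dye cap (320,90). The route is clear.

```bash
python3 -m pendant '[0,0,0,-0.435,0.005,0.1,1, 0,0,0,-0.435,0.005,0.2,1, 0,0,0,-0.435,0.005,0.35,1, 0,0,0,-0.435,0.005,0.48,1, 0,0,0,-0.435,0.005,0.504,1, 0,0,0,-0.435,0.005,0.504,1, 0,0,0,-0.435,0.005,0.504,0, 0,0,0,-0.435,0.005,0.504,0, 0,0,0,-0.435,0.005,0.504,0, 0,0,0,-0.435,0.005,0.504,0, 0,0,0,-0.435,0.005,0.504,0, 0,0,0,-0.435,0.005,0.504,0]' 60
python3 - <<'E'
from h import *
d=load('w1')
print('pink',ray(d,578,108,.035),'or',ray(d,360,62,.011),'dye',ray(d,320,89,.066))
go([.4525,-.269,.32],0)
E
```

```text
t: 3.9
tool_pos: [0.4533, -0.2702, 0.1309]
tool_rot: [2.218, 2.222, 0.001]
contact_force: [-0.5, 0.7, 5.8]
opening: 0.0283
grip_force: 59.8
pink [ 0.6902052  -0.05503174  0.035     ] or [ 0.48846049 -0.01247128  0.011     ] dye [ 0.45021293 -0.04099025  0.066     ]
shift [ 0.003 -0.002 -0.63 ] turn [0.003 0.002 0.003] tool [ 0.4533 -0.2702  0.1309] yaw 0.1 q6 -0.68 t 3.9
```

```bash
python3 -m pendant '[0,0,0,0,0,-0.05,0, 0,0,0,0,0,-0.12,0, 0,0,0,0,0,-0.24,0, 0,0,0,0,0.2,-0.24,0, 0,0,0,0,0.4,-0.24,0, 0,0,0,0,0.6,-0.24,0, 0,0,0,0,0.69,-0.2,0, 0,0,0,0,0.69,-0.1,0, 0,0,0,0,0.69,0.1,0, 0,0,0,0,0.69,0.25,0, 0,0,0,0,0.69,0.32,0, 0,0,0,0,0.69,0.34,0]'
python3 - <<'E'
from h import *
d=grab('side','s1')
go([.66,-.27,.018],0)
E
```

```text
t: 5.4
tool_pos: [0.659, -0.2691, 0.0264]
tool_rot: [-2.218, -2.222, 0.001]
contact_force: [-0.5, -0.2, -1.9]
opening: 0.0279
grip_force: 59.9
shift [-0.002  0.001  0.031] turn [-0.001 -0.     0.004] tool [ 0.6597 -0.2695  0.0274] yaw 0.1 q6 -0.49 t 5.45
```

View pics/s1.png

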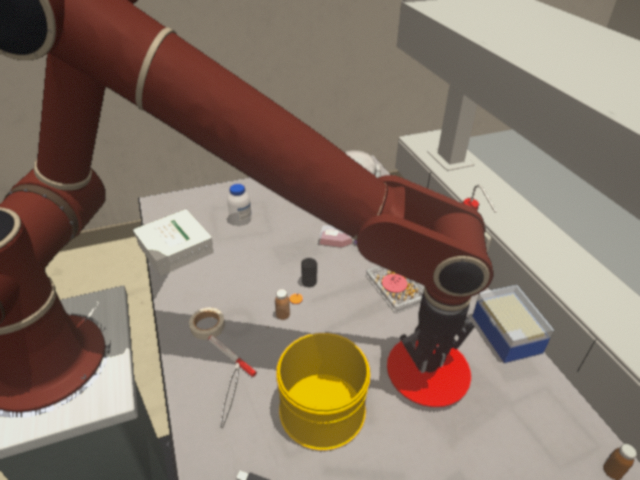

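The side view shows the lid level at (430,373), about 8 mm above clear bench, and the bin open and still standing. I'll lower it, release it and go to the pink dish.

```bash
python3 -m pendant '[0,0,0,0,0,0.018,0, 0,0,0,0,0,0.028,0, 0,0,0,0,0,0.028,0, 0,0,0,0,0,0.028,0.3, 0,0,0,0,0,0.026,0.8, 0,0,0,0,0,0.02,1, 0,0,0,0,0,-0.05,1, 0,0,0,0,0,-0.2,1, 0,0,0,0.15,0,-0.35,1, 0,0,0,0.35,0.03,-0.4,1, 0,0,0,0.5,0.05,-0.4,1, 0,0,0,0.6,0.1,-0.4,1]'
python3 - <<'E'
from h import *
d=grab('wrist','w2');P=cloud(d);z=P[...,2]
m=(z>.028)&(z<.042)&(np.hypot(P[...,0]-.691,P[...,1]+.055)<.045)
q=P[m];c,rad=cv2.minEnclosingCircle(q[:,:2].astype(np.float32));print('dish',q.mean(0),c,rad,m.sum())
v,u=np.nonzero(m);print('px',u.mean(),v.mean())
go([.691,-.055,.1],0)
E
```

```text
t: 6.95
tool_pos: [0.69, -0.0872, 0.1506]
tool_rot: [2.216, 2.223, 0.003]
contact_force: [0.8, -0.7, -0.1]
opening: 0.0854
grip_force: 0.0
dish [ 0.69768169 -0.05617565  0.03535742] (0.6980506181716919, -0.05685479938983917) 0.012220746837556362 184
px 332.1304347826087 185.53804347826087
shift [ 0.096 -0.002  0.168] turn [ 0.008 -0.004  0.011] tool [ 0.6914 -0.0839  0.1503] yaw 0.3 q6 -0.24 t 7.0
```

View pics/w2.png

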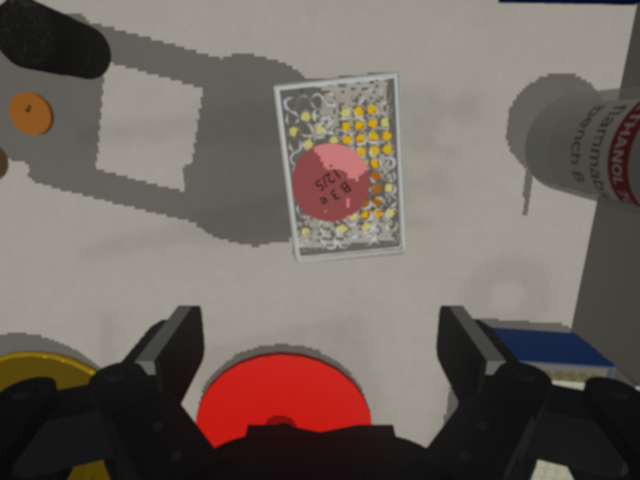

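The wrist view shows the pink dish at (331,182) on the plate and the lid lying flat at (284,410). I'll take the ray through that pixel.

Run:
```python
from h import *
d=load('w2');p=ray(d,331,182,.035);print(p,'orange',ray(d,30,114,.011))
go([p[0],p[1],.02],0)
```

```text
[ 0.69692651 -0.05388167  0.035     ] orange [ 0.4925969  -0.01170328  0.011     ]
shift [0.099 0.017 0.435] turn [ 0.008 -0.004  0.011] tool [ 0.6914 -0.0839  0.1503] yaw 0.3 q6 -0.24 t 7.0
```

```bash
python3 -m pendant '[0,0,0,0.11,0.01,0.1,1, 0,0,0,0.11,0.01,0.25,1, 0,0,0,0.11,0.01,0.28,1, 0,0,0,0.11,0.01,0.28,1]'
python3 - <<'E'
from h import *
go([.694,-.0545,.02],0)
E
```

```text
t: 7.5
tool_pos: [0.6924, -0.0567, 0.0645]
tool_rot: [2.22, 2.223, 0.0]
contact_force: [-1.0, -0.6, 0.4]
opening: 0.0857
grip_force: 0.0
shift [0.007 0.005 0.148] turn [0.001 0.    0.003] tool [ 0.6924 -0.0567  0.0645] yaw 0.1 q6 -0.19 t 7.5
```

```bash
python3 -m pendant '[0,0,0,0.007,0.005,0.1,1, 0,0,0,0.007,0.005,0.147,1, 0,0,0,0.007,0.005,0.147,0.75, 0,0,0,0.007,0.005,0.147,0.4, 0,0,0,0.007,0.005,0.147,0.4, 0,0,0,0.007,0.005,0.147,0.4, 0,0,0,0.007,0.005,0.147,0.4, 0,0,0,0.007,0.005,0.12,0.4, 0,0,0,0.007,0.005,0.05,0.4, 0,0,0,0.007,0.005,0,0.4]' 25
python3 - <<'E'
from h import *
go([.5,-.23,.26],0)
E
```

```text
t: 8.75
tool_pos: [0.6943, -0.0542, 0.0656]
tool_rot: [2.218, 2.223, 0.001]
contact_force: [0.4, -0.4, 0.2]
opening: 0.0543
grip_force: 26.5
shift [-0.585 -0.648 -0.649] turn [0.003 0.    0.004] tool [ 0.6943 -0.0542  0.0656] yaw 0.1 q6 -0.19 t 8.75
```

```bash
python3 -m pendant '[0,0,0,0,0,-0.2,0.4, 0,0,0,0,0,-0.4,0.4, 0,0,0,-0.13,-0.15,-0.47,0.4, 0,0,0,-0.26,-0.3,-0.47,0.4, 0,0,0,-0.39,-0.45,-0.47,0.4, 0,0,0,-0.53,-0.6,-0.47,0.4, 0,0,0,-0.66,-0.75,-0.47,0.4, 0,0,0,-0.718,-0.806,-0.47,0.4, 0,0,0,-0.718,-0.806,-0.4,0.4, 0,0,0,-0.718,-0.806,-0.25,0.4, 0,0,0,-0.718,-0.806,-0.1,0.4, 0,0,0,-0.718,-0.806,-0.06,0.4]'
python3 -c "
from h import *
go([.4525,-.2695,.085],0)"
```

```text
t: 10.25
tool_pos: [0.4506, -0.2687, 0.0792]
tool_rot: [-2.216, -2.22, 0.001]
contact_force: [-0.1, -0.1, 0.4]
opening: 0.0541
grip_force: 26.8
shift [-0.003  0.006 -0.019] turn [-0.007 -0.006  0.004] tool [ 0.4506 -0.2687  0.0792] yaw 0.1 q6 -0.68 t 10.25
```

```bash
python3 -m pendant '[0,0,0,0,0,0,0.8, 0,0,0,0,0,0,0.85, 0,0,0,0,0,0,0.85, 0,0,0,0,0,-0.15,0.85, 0,0,0,0,0,-0.33,0.85, 0,0,0,0,0,-0.48,0.85, 0,0,0.3,0.2,0,-0.48,0.85, 0,0,0.6,0.4,0.05,-0.45,0.85, 0,0,1,0.6,0.1,-0.42,0.85, 0,0,1,0.75,0.1,-0.4,0.85, 0,0,1,0.75,0.1,-0.35,0.85]'
python3 - <<'E'
from h import *
go([.488,-.011,.15],np.radians(-48))
E
```

```text
t: 11.62
tool_pos: [0.4828, -0.0424, 0.1882]
tool_rot: [2.713, 1.58, 0.005]
contact_force: [-0.1, 0.1, -0.0]
opening: 0.0725
grip_force: 0.0
shift [ 0.099 -0.037  0.127] turn [ 0.006 -0.004  0.614] tool [ 0.4828 -0.0424  0.1882] yaw -29.6 q6 0.27 t 11.625
```

```bash
python3 -m pendant '[0,0,0.614,0.099,-0.037,0.1,1, 0,0,0.614,0.099,-0.037,0.1,1, 0,0,0.614,0.099,-0.037,0.1,1, 0,0,0.614,0.099,-0.037,0.1,1]'
python3 - <<'E'
from h import *
grab('wrist','w3');go([.488,-.011,.004],np.radians(-48))
E
```

```text
t: 12.12
tool_pos: [0.4876, -0.0146, 0.1574]
tool_rot: [2.935, 1.119, 0.002]
contact_force: [0.2, 0.1, -0.4]
opening: 0.0855
grip_force: 0.0
shift [ 0.009 -0.009  0.511] turn [ 0.002 -0.002 -0.01 ] tool [ 0.4876 -0.0146  0.1574] yaw -48.3 q6 0.66 t 12.175
```

View pics/w3.png

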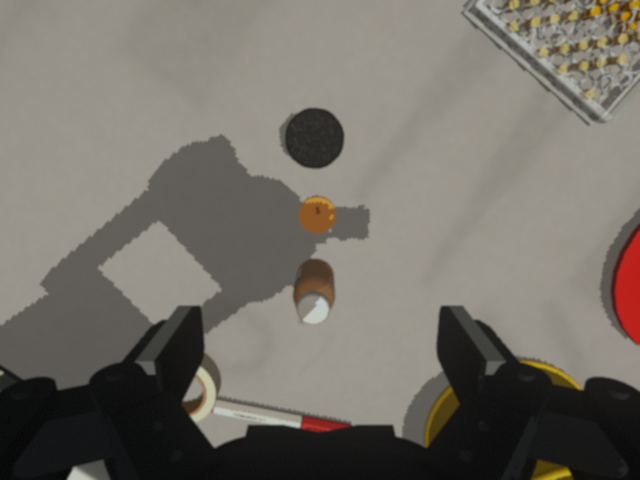

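The row runs vertically in the picture, so the grip is square across it: orange dish (317,214), case top (315,138), dye cap (313,309).

Run:
```python
from h import *
d=load('w3')
for n,u,v,h in(('or',317,214,.011),('case',315,138,.06),('dye',313.5,309,.066)):print(n,ray(d,u,v,h).round(4))
p=ray(d,317,214,.011);go([p[0],p[1],.004],np.radians(-48))
```

```text
or [ 0.4902 -0.01    0.011 ]
case [0.5322 0.0284 0.06  ]
dye [ 0.4509 -0.0424  0.066 ]
shift [ 0.016 -0.006  0.511] turn [ 0.002 -0.002 -0.01 ] tool [ 0.4876 -0.0146  0.1574] yaw -48.3 q6 0.66 t 12.175
```

```bash
python3 -m pendant '[0,0,0,0.014,-0.006,0.15,1, 0,0,0,0.014,-0.006,0.3,1, 0,0,0,0.014,-0.006,0.42,1, 0,0,0,0.014,-0.006,0.48,1, 0,0,0,0.014,-0.006,0.51,1, 0,0,0,0.014,-0.006,0.51,0.6, 0,0,0,0.014,-0.006,0.51,0.2, 0,0,0,0.014,-0.006,0.51,0.2, 0,0,0,0.014,-0.006,0.51,0.2, 0,0,0,0.014,-0.006,0.51,0.2]' 25
python3 -c "
from h import *
go([.4525,-.2695,.2],np.radians(-48))"
```

```text
t: 13.42
tool_pos: [0.4901, -0.0098, 0.005]
tool_rot: [2.935, 1.118, 0.003]
contact_force: [-0.7, -0.6, 5.3]
opening: 0.0332
grip_force: 24.8
shift [-0.669  0.564 -0.65 ] turn [ 0.003 -0.002 -0.01 ] tool [ 0.4901 -0.0098  0.005 ] yaw -48.3 q6 0.67 t 13.425
```

```bash
python3 -m pendant '[0,0,0,0,0,-0.05,0.2, 0,0,0,0,0,-0.2,0.2, 0,0,0,0,0,-0.4,0.2, 0,0,0,0,0,-0.6,0.2, 0,0,0,-0.12,0.1,-0.66,0.2, 0,0,0,-0.25,0.21,-0.66,0.2, 0,0,0,-0.38,0.32,-0.66,0.2, 0,0,0,-0.51,0.43,-0.66,0.2, 0,0,0,-0.64,0.54,-0.66,0.2, 0,0,0,-0.669,0.564,-0.66,0.2, 0,0,0,-0.669,0.564,-0.6,0.2]'
python3 -c "
from h import *
go([.4525,-.2695,.085],np.radians(-48))"
```

```text
t: 14.8
tool_pos: [0.4524, -0.2702, 0.185]
tool_rot: [2.934, 1.115, 0.004]
contact_force: [-0.2, 0.9, -0.8]
opening: 0.033
grip_force: 25.0
shift [ 0.001 -0.003  0.333] turn [ 0.007 -0.002 -0.012] tool [ 0.4524 -0.2702  0.185 ] yaw -48.4 q6 0.16 t 14.8
```

```bash
python3 -m pendant '[0,0,0,0,0,0.15,0.2, 0,0,0,0,0,0.3,0.2, 0,0,0,0,0,0.33,0.2, 0,0,0,0,0,0.33,0.2, 0,0,0,0,0,0.33,0.6, 0,0,0,0,0,0.33,0.7, 0,0,0,0,0,0.33,0.7, 0,0,0,0,0,0.2,0.7, 0,0,0,0,0,0,0.7, 0,0,0,0,0,-0.15,0.7, 0,0,0.3,0,0,-0.2,0.7]'
python3 - <<'E'
from h import *
d=grab('wrist','w4')
go([.53,-.06,.23],np.radians(-121.8));go([.52,-.06,.23],np.radians(-78))
E
```

```text
t: 16.18
tool_pos: [0.4531, -0.2706, 0.2487]
tool_rot: [3.01, 0.876, 0.007]
contact_force: [-0.7, -0.1, -0.1]
opening: 0.0598
grip_force: 0.0
shift [ 0.591 -0.459  0.063] turn [ 0.011 -0.013  2.134] tool [ 0.4533 -0.2708  0.2494] yaw -57.8 q6 0.33 t 16.225
shift [ 0.563 -0.476  0.062] turn [ 0.014 -0.008  0.674] tool [ 0.4533 -0.2708  0.2494] yaw -57.8 q6 0.33 t 16.225
```

View pics/w4.png

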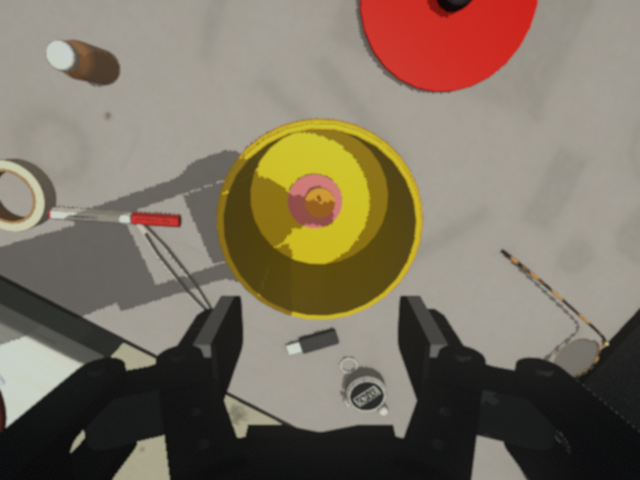

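Both dishes lie in the bin, around (317,200). The flask is next.

```bash
python3 -m pendant '[0,0,1,0.591,-0.459,0,0.9, 0,0,1,0.591,-0.459,0,0.9, 0,0,1,0.591,-0.459,0,0.9, 0,0,1,0.591,-0.459,0,0.9, 0,0,1,0.591,-0.459,0,0.9]'
python3 - <<'E'
from h import *
go([.634,.14,.2],np.radians(-121.8))
E
```

```text
t: 16.85
tool_pos: [0.5268, -0.0546, 0.243]
tool_rot: [-3.14, -0.085, 0.001]
contact_force: [0.8, -0.8, -0.2]
opening: 0.0766
grip_force: 0.0
shift [ 0.392 -0.628  0.143] turn [-1.000e-03  2.000e-03  1.164e+00] tool [ 0.5268 -0.0546  0.243 ] yaw -86.9 q6 1.27 t 16.85
```

```bash
python3 -m pendant '[0,0,1,0.392,-0.628,0.1,1, 0,0,1,0.392,-0.628,0.1,1, 0,0,1,0.392,-0.628,0.1,1, 0,0,1,0.392,-0.628,0.1,1, 0,0,1,0.392,-0.628,0.1,1, 0,0,1,0.392,-0.628,0.1,1]'
python3 - <<'E'
from h import *
d=grab('wrist','w5');P=cloud(d);z=P[...,2]
m=((z>.012)&(z<.05)&(np.hypot(P[...,0]-.645,P[...,1]-.138)<.07))
print(cv2.minAreaRect(P[m][:,:2].astype(np.float32)),m.sum())
go([.634,.1458,.05],np.radians(-121.8))
E
```

```text
t: 17.6
tool_pos: [0.6349, 0.1347, 0.2131]
tool_rot: [3.052, -0.741, -0.001]
contact_force: [-0.4, -0.3, 0.6]
opening: 0.0853
grip_force: 0.0
((0.6489211320877075, 0.1366424560546875), (0.051994312554597855, 0.09741653501987457), 59.1010627746582) 5498
shift [-0.02  -0.033  0.545] turn [ 0.001 -0.     0.148] tool [0.6349 0.1344 0.2136] yaw -117.4 q6 2.14 t 17.65
```

View pics/w5.png

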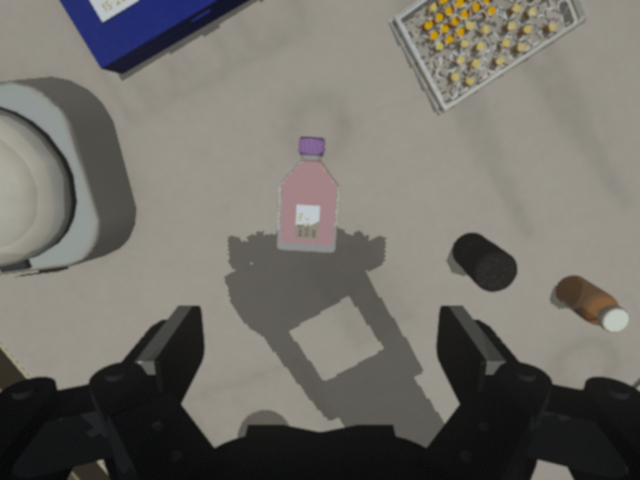

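The flask lies at (308,200) with its cap up in the picture, nearly square to the fingers. The centrifuge at left is well clear. I'll grip at (0.635,0.145).

```bash
python3 -c "
from h import *
go([.6352,.145,.004],np.radians(-121.3))"
```

```text
shift [-0.015 -0.032  0.698] turn [ 0.001 -0.     0.131] tool [0.6349 0.1344 0.2136] yaw -117.4 q6 2.14 t 17.65
```

```bash
python3 -m pendant '[0,0,0.13,-0.015,-0.032,0.15,1, 0,0,0.13,-0.015,-0.032,0.33,1, 0,0,0.13,-0.015,-0.032,0.5,1, 0,0,0.13,-0.015,-0.032,0.62,1, 0,0,0.13,-0.015,-0.032,0.67,1, 0,0,0.13,-0.015,-0.032,0.695,1, 0,0,0.13,-0.015,-0.032,0.695,0.7, 0,0,0.13,-0.015,-0.032,0.695,0.4, 0,0,0.13,-0.015,-0.032,0.695,0.4, 0,0,0.13,-0.015,-0.032,0.695,0.4, 0,0,0.13,-0.015,-0.032,0.695,0.4]' 25
python3 -c "
from h import *
go([.5,-.05,.22])"
```

```text
t: 19.02
tool_pos: [0.6371, 0.1467, 0.0073]
tool_rot: [-3.025, 0.845, -0.005]
contact_force: [-1.1, -0.3, 6.2]
opening: 0.0512
grip_force: 28.0
shift [-0.049  0.796 -0.711] turn [-0.004 -0.005 -0.   ] tool [0.6371 0.1467 0.0073] yaw -121.2 q6 2.23 t 19.025
```

```bash
python3 -m pendant '[0,0,0,0,0,-0.05,0.4, 0,0,0,0,0,-0.18,0.4, 0,0,0,0,0,-0.35,0.4, 0,0,0,0,0,-0.53,0.4, 0,0,0,0,0.05,-0.7,0.4, 0,0,0,-0.01,0.2,-0.72,0.4, 0,0,0,-0.02,0.37,-0.72,0.4, 0,0,0,-0.03,0.54,-0.72,0.4, 0,0,0,-0.04,0.7,-0.72,0.4, 0,0,0,-0.05,0.8,-0.72,0.4, 0,0,0,-0.05,0.8,-0.72,0.4]'
python3 -c "
from h import *
go([.4397,-.2617,.21])"
```

```text
t: 20.4
tool_pos: [0.4975, -0.052, 0.2216]
tool_rot: [-3.025, 0.849, -0.001]
contact_force: [0.4, 0.3, -1.1]
opening: 0.0515
grip_force: 27.2
shift [0.199 0.697 0.039] turn [-0.001 -0.001 -0.   ] tool [ 0.4975 -0.052   0.2216] yaw -121.4 q6 1.87 t 20.4
```

```bash
python3 -m pendant '[0,0,0,0.05,0.17,0,0.4, 0,0,0,0.1,0.34,0,0.4, 0,0,0,0.15,0.51,0,0.4, 0,0,0,0.19,0.65,0,0.4, 0,0,0,0.199,0.697,0,0.4, 0,0,0,0.199,0.697,0,0.4, 0,0,0,0.199,0.697,0,0.4]'
python3 -c "
from h import *
d=grab('wrist','w6')
go([.4397,-.2617,.07])"
```

```text
t: 21.28
tool_pos: [0.4417, -0.2594, 0.2211]
tool_rot: [-3.026, 0.842, 0.0]
contact_force: [-0.6, 0.5, 0.2]
opening: 0.051
grip_force: 27.2
shift [-0.002  0.01   0.504] turn [-0.001  0.     0.   ] tool [ 0.4417 -0.2594  0.2211] yaw -121.1 q6 1.44 t 21.325
```

View pics/w6.png

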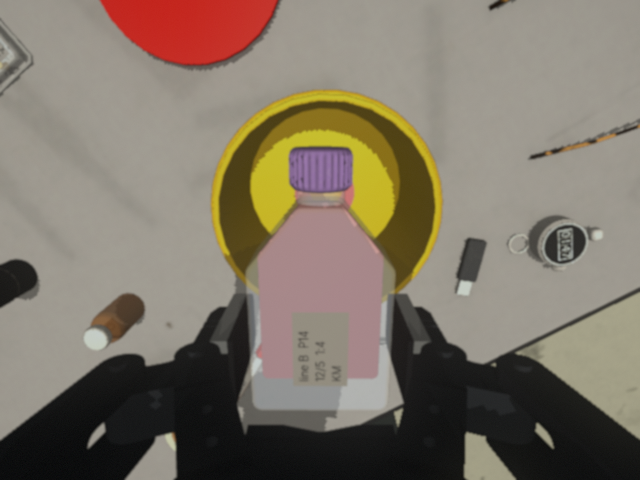

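The flask hangs square in the fingers above the bin, with its cap at (321,170). I'll lower and release it.

```bash
python3 -m pendant '[0,0,0,-0.002,0.01,0.12,0.4, 0,0,0,-0.002,0.01,0.24,0.4, 0,0,0,-0.002,0.01,0.36,0.4, 0,0,0,-0.002,0.01,0.46,0.4, 0,0,0,-0.002,0.01,0.5,0.4, 0,0,0,-0.002,0.01,0.5,0.4, 0,0,0,-0.002,0.01,0.5,0.75, 0,0,0,-0.002,0.01,0.5,0.85, 0,0,0,-0.002,0.01,0.5,0.85, 0,0,0,-0.002,0.01,0.35,0.85, 0,0,0,-0.002,0.01,0.15,0.85, 0,0,0,-0.002,0.01,-0.05,0.85]'
python3 -m pendant '[0,0,0,0,-0.15,-0.15,0.85, 0,0,0,0,-0.3,-0.15,0.85, 0,0,0,0,-0.45,-0.15,0.85, 0,0,0,0,-0.6,-0.15,0.85, 0,0,0,0,-0.7,-0.15,0.85, 0,0,0,0,-0.7,-0.15,0.85, 0,0,0,0,-0.7,-0.15,0.85, 0,0,0,0,-0.7,-0.15,0.85]'
python3 - <<'E'
from h import *
a=grab('side','s9')['image'];b=grab('top','t9');P=cloud(b)
x=np.hstack([cv2.resize(a,(400,300)),cv2.resize(b['image'],(400,300))]);c=cv2.resize(b['image'][150:320,200:500],(530,300))
c=cv2.copyMakeBorder(c,0,0,0,270,cv2.BORDER_CONSTANT)
cv2.imwrite('pics/fin.png',np.vstack([x,c])[:,:,::-1])
z=P[...,2];m=(z>.01)&(np.hypot(P[...,0]-.66,P[...,1]+.27)<.07)&(z<.03);q=P[m];print('lid',q.mean(0),q[:,2].std())
E
```

```text
t: 22.82
tool_pos: [0.4387, -0.2628, 0.238]
tool_rot: [3.026, -0.845, 0.0]
contact_force: [1.5, -0.6, 0.9]
opening: 0.0722
grip_force: 0.0
t: 23.82
tool_pos: [0.5474, -0.0843, 0.2812]
tool_rot: [3.025, -0.847, 0.0]
contact_force: [0.1, -0.2, -0.3]
opening: 0.0725
grip_force: 0.0
lid [ 0.67493288 -0.28156585  0.01349072] 0.0021290303770740886
```

View pics/fin.png

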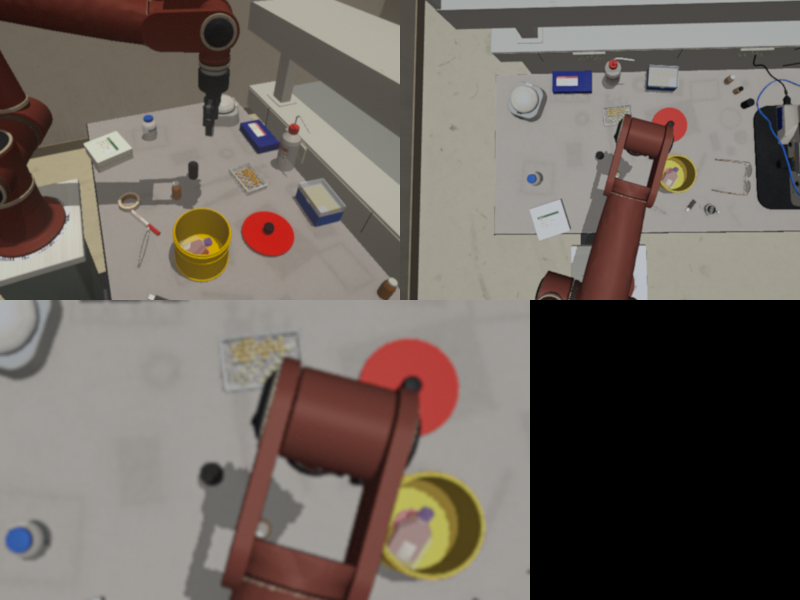

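The side view shows the flask in the bin at (197,245) and the lid flat with its knob up at (268,230). The plate, bottles and case are standing where they were, and the arm touches nothing.

```bash
python3 -c "
from station import ctrl
print(ctrl.finish_job())"
```

```text
the job is handed in; nothing more can be done
None
```

The job is done and handed in after about 24 s: the lid lies flat, knob up, on clear bench behind the bin, the flask and both dishes are in the open bin, and the other things look undisturbed in the last pictures.

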